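Fit the guide pin and close the articulator

ROBOT

A 6-joint arm with a two-finger parallel gripper is mounted at the origin on a cart in front of the work surface, level with it; the furniture and walls round the work are solid. World frame = base frame: x ahead of the robot, y to its left, z up, the work surface at z = 0. Lengths are in m, angles in rad, forces in N, time in s.
With the tool pointing down it reaches from about 0.3 to 1 m from the base axis. Payload 5.1 kg.
Tool frame: the origin (TCP) lies midway between the tips of the shut fingers; the grasp point (between the pads) lies 19 mm behind it; z points along the fingers, y is the line along which they close (so a half turn about z gives the same grasp; the last joint's range is limited). The gripper opens to 95 mm and grips with 3 to 60 N. Pads are 20 mm wide; open, the fingers measure 119 mm over their backs; the gripper's body (75 mm by 180 mm) begins 59 mm behind the grasp point.
Start: joints at [1.023, 0.124, 1.65, -0, 1.367, -0.083], TCP at [0.291, 0.581, 0.215] pointing down, gripper open.
Joint ranges: [-2.61, 2.61], [-1.02, 2.33], [0.03, 2.71], [-1.35, 4.49], [0.32, 2.68], [-2.91, 2.91]. Speed limits (rad/s): [2.57, 2.57, 3.14, 3.14, 3.14, 3.14].

INTERFACE

Orientations are given as a unit quaternion [w, x, y, z].
In Python, from rig import env gives the robot as it stands.
- The arm moves only by the tool servo_tool, never from a script. Its argument "targets" is a list of rows, each an object with "linear": the shift along the tool's x, y, z in cm, a list of three; "angular": the turn, a rotation vector about the tool's x, y, z in degrees, a list of three. A call has 1 to 10 rows; each row shifts and turns the commanded pose from where the row before left it, along the tool's axes as they then stand; what a row does not reach is not made up. A row lasts 1/12 s, in which the tool goes at most 41.7 mm and 7.16 degrees, less where a joint would pass 70% of its speed; a pose out of reach is approached as far as the arm can. A call is refused whole if a number of a shift passes 4.17 or a number of a turn 7.16, either way. A call with a gripper value outside its range is refused whole. "hand" is the opening, from -1 (shut) to 1 (fully open), set as the call begins (left out, the last holds). The fingers move at their own pace and stop on an object; the grip force is fixed at half the most. Time passes only in rows, so rows that do not move let the fingers close. It gives the time, the measured TCP pose, the force, the opening and the grip force at its end, in the units of the state.
- env.state(): the state, without advancing time (a new reading comes with each control period).
- env.get_image(name): name is "scene" or "top"; returns the picture (420x560x3 uint8, red, green, blue); there is no depth.
- env.camera_model(name): a dict with "fx", "fy", "cx", "cy" (pixels), "dist_coeffs" ([k1, k2, p1, p2, k3] as OpenCV has them; the pictures are not rectified), "extrinsics" (4x4, takes a point from world to camera coordinates). Camera axes: x right, y down, z forward; pixel columns grow to the right and rows downward; lengths in m; the calibration is good to about 2 mm. A picture is of the moment at which its call begins. camera_model takes no time and is no camera call.
- env.hand_in(): hands the job in; it is judged then, once.
The state is a dict: "t": time; "joint_pos": joint angles; "joint_vel": joint speeds; "joint_efforts": joint torques, N m; "eef_pos": TCP position; "tool_rot": TCP orientation; "ft_force": force on the tool from outside, world axes, zero at the start; "torque": the same for the moment, N m; "grip_width": opening from 0.0 (shut) to 1.0 (fully open); "grip_force": force on a finger pad.
Only numpy, scipy, OpenCV 4.12 (cv2) and the standard library are available. Lean on these libraries where they do the work, as an engineer would, in place of code of your own. Each camera call takes 0.05 s, during which the arm holds its last target. There are 200 camera calls.

TASK

Take the steel guide pin out of its wooden stand and, while the articulator's upper bow is still standing open, push the pin tip first through the hole in the free end of the bow until its collar sits on the bow. Then lower the bow until it is fully closed on its stop, with the pin staying home in the hole, and let go. Leave the other things on the bench where they stand.

Things in the scene. Friction and masses are not known exactly. Their poses are not given: they have to be found in the camera images.
- articulator: Aluminium articulator frame, fixed, base 160 mm long (x), 62 mm wide, a green dental cast on it. Origin on the bench under it; x axis points from the hinge (robot's side) to the free end, z up. Two hinge posts with ball tops, 99 mm tall, at x = -60, y = +-46 mm. At x = 70 mm, under the closed bow's hole, a round guide table, top 17 mm above the bench; the seated pin clears it by 3 mm.
- upper_bow (a joint): Opening angle of the upper bow (rad) about a level hinge along the articulator's y, at x = -60 mm, 88 mm above the bench: 0 = fully closed on its stop, bow level. Starts at 0.45 to 0.68; at most 0.8. The hinge is stiff: the bow stays at any angle by itself; 5 to 8 N of push square on the bow near the hole lowers it.
- bow_hole (a point): Centre of the upper mouth of the through hole in the bow's free end, 130 mm from the hinge along x, 12 mm above it along z. z = the hole's axis, out of the bow's upper side (upright when closed, leaning toward hinge and robot by the opening angle); x from hinge to free end. Hole 13 mm wide, 1.5 mm chamfer, 18 mm deep, in a block 36 x 40 mm (x, y).
- bow_press (a point): A place on the flat upper face of the bow plate (40 mm wide, 8 mm thick) to push on, 85 mm from the hinge along the bow's x and 4 mm above it along z; axes as bow_hole. From 27 mm farther along x the hole's block stands 8 mm higher than this face.
- bow_hinge (a point): Middle of the bow's hinge axis; axes as bow_hole. The hinge line is its y axis.
- guide_pin: The loose steel guide pin, round, 130 mm long, about 0.08 kg, standing upright in the wooden stand at the start. Origin at the tip's end, z axis along the pin from tip to grip. Shaft 9 mm in diameter from 0 to 80 mm, its first 10 mm tapering to 4 mm at the tip; collar 20 mm in diameter from 80 to 86 mm; dark grip 14 mm in diameter from 86 to 130 mm.
- pin_collar (a point): Centre of the underside of the pin's collar, on the pin's axis, 80 mm from the tip; z axis along the pin from tip to grip.
- pin_stand: Wooden block 60 x 60 x 50 mm, fixed, with one hole 11.5 mm wide and 40 mm deep in the middle of its top, in which the pin's tip stands 10 mm above the bench. Origin at the centre of its underside.
- denture_flask: Bystander: brass flask 64 x 76 x 58 mm; origin under its centre.
- pumice_dish: Bystander: low round metal dish, 72 mm across, 24 mm high; origin under its centre.
- bur_block: Bystander: wooden block with burs, 36 x 64 x 49 mm; origin under its centre.
- jar_pink: Bystander: pink jar with white cap, 60 mm across, 70 mm high; origin under its centre.

How it is judged:
By the outcome, as a careful person would: the job done as asked, in the order asked, and still so for the second after the job is handed in, with the robot touching nothing.
It also fails if it takes over 51 s, if anything falls off the work surface, if the arm or the gripper's body presses on something with over 40 N, if the wrist force passes 120 N, or if a joint passes its speed limit or range.

## Working session

There is one attempt and no reset: what is moved stays moved. The work goes in short steps, Python scripts to look and compute and a tool call to move; the robot and the scene stay as the last step left them, time stands still between calls to the robot, and variables do not carry over. Pictures are saved under pics/ and viewed, at most 10 in all, crops included, and the job is handed in when it is done.

Besides the shell and the picture viewer there is one more tool, called after ">>>" as name(argument=value, ...) on one line, values as JSON. servo_tool: Moves the arm, as the interface text tells. Its arguments: {"type":"object","properties":{"targets":{"type":"array"},"hand":{"type":"number"}},"required":["targets"]}

```bash
mkdir -p pics; ls
python3 - <<'E'
from rig import env
import cv2,json
for n in("scene","top"):
    im=env.get_image(n); cv2.imwrite(f"pics/{n}0.png",cv2.cvtColor(im,cv2.COLOR_RGB2BGR))
    m=env.camera_model(n); print(n,{k:(v.tolist() if hasattr(v,'tolist') else v) for k,v in m.items()})
print(env.state())
E
```

```text
pics
scene {'fx': 477.0392221472912, 'fy': 477.0392221472912, 'cx': 277.6240807782688, 'cy': 213.2771238589669, 'dist_coeffs': [-0.037562050907710164, 0.0, 0.0, 0.0, 0.0], 'extrinsics': [[0.7199380158888368, -0.6939110277232373, -0.013294317663033675, -0.32043793900471], [-0.5046379944548068, -0.510223241637005, -0.6964285593268396, 0.31331856276994735], [0.4764763874849155, 0.5080942130132045, -0.7175029776048443, 1.4071922309040599], [0.0, 0.0, 0.0, 1.0]]}
top {'fx': 417.90809683903467, 'fy': 417.90809683903467, 'cx': 271.90901854291326, 'cy': 209.02212855036026, 'dist_coeffs': [-0.020948193098610072, 0.0, 0.0, 0.0, 0.0], 'extrinsics': [[0.006408287857900329, -0.9999776467441759, 0.0019078413744904336, 0.052421519733745064], [-0.9924786581040198, -0.006593451020440291, -0.12224009003467322, 0.48596419152421705], [0.12224993682932622, -0.0011101421625117596, -0.9924987257067914, 1.523837026722007], [0.0, 0.0, 0.0, 1.0]]}
{'t': 0.1, 'joint_pos': array([ 1.02341823e+00,  1.24438940e-01,  1.65153119e+00, -1.63341644e-05,
        1.36755070e+00, -8.25832801e-02]), 'joint_vel': array([ 0.00085544, -0.00246475, -0.00494728,  0.00153929,  0.00083054,
        0.00172996]), 'joint_efforts': array([ 7.22189798e-04, -4.18880939e+01, -3.61095893e+01,  7.76774297e-02,
        4.61427891e-02, -7.39593952e-05]), 'eef_pos': array([0.29106542, 0.58052389, 0.21351431]), 'tool_rot': array([-2.91067867e-04,  2.30309421e-01,  9.73116972e-01, -9.19132141e-04]), 'ft_force': array([ 0.21170545, -0.01917779,  0.75962239]), 'torque': array([-0.01262268,  0.01363865, -0.00581721]), 'grip_force': 0.0, 'grip_width': 0.9978540318567164}
```

View pics/scene0.png

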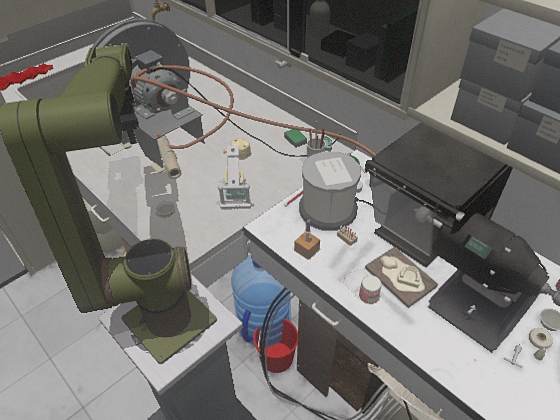

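View pics/top0.png

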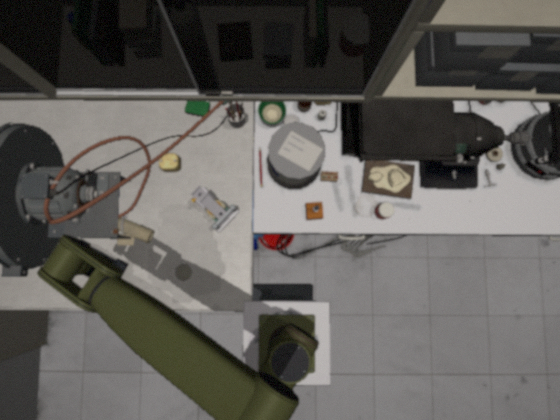

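Scene view: articulator near (236,178), with the hinge posts by (235,200). The stand with the pin is at (307,243), the bur block at (347,234), the jar at (370,288). Top view: articulator at (214,207), stand at (314,211). I'll enlarge both areas.

Run:
```python
import cv2,numpy as np
s=cv2.imread("pics/scene0.png");t=cv2.imread("pics/top0.png")
a=lambda im,x,y,w,h,k:cv2.resize(im[y:y+h,x:x+w],None,fx=k,fy=k,interpolation=cv2.INTER_CUBIC)
# scene crop: artic 205..270 x 130..212 ; stand 285..325 x 212..262 ; top
A=a(s,205,130,65,84,7)[:588,:]; B=a(s,285,215,45,42,7)
C=a(t,185,180,57,55,7); D=a(t,298,195,34,30,7)
cv2.imwrite("pics/c1.png",np.hstack([A,cv2.copyMakeBorder(B,0,A.shape[0]-B.shape[0],0,0,cv2.BORDER_CONSTANT)]))
h=max(C.shape[0],D.shape[0])
cv2.imwrite("pics/c2.png",np.hstack([C,cv2.copyMakeBorder(D,0,h-D.shape[0],0,0,cv2.BORDER_CONSTANT)]))
```

```text
(no output)
```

View pics/c1.png

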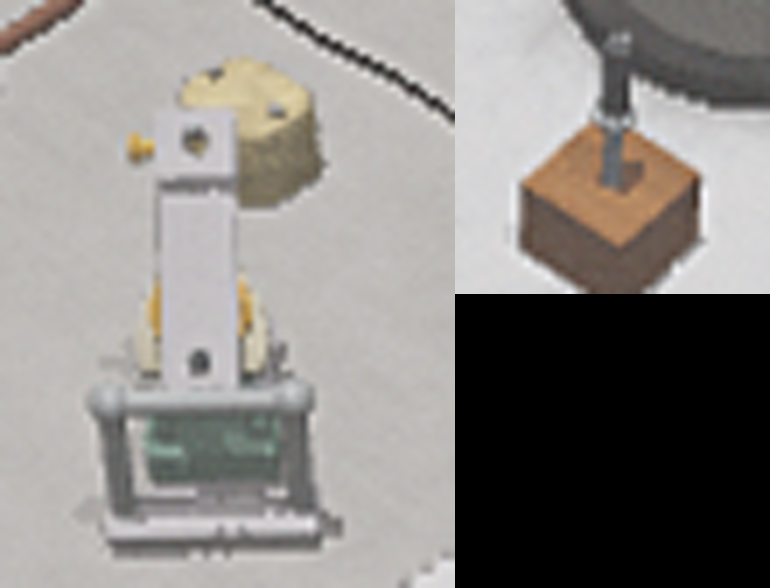

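View pics/c2.png

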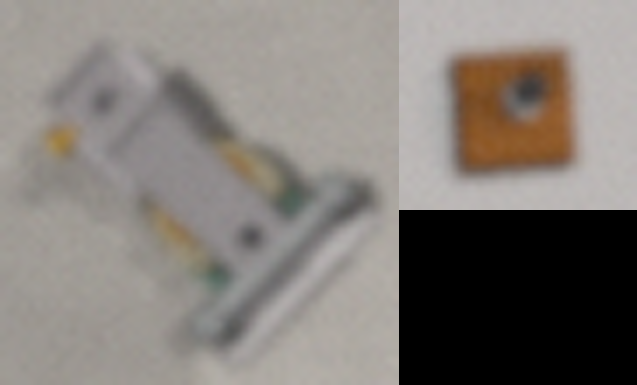

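Scene crop: bow hole at about (232,149.5) and ball tops at (220,187) and (246.5,186.5). The pin's grip top is at about (308.5,220) and the stand's top face is an orange rhombus. Top crop: hole at about (199,194), stand square centred near (314,210). Next I measure these to sub-pixel and triangulate.

```bash
cat > h.py <<'E'
import cv2,numpy as np
from rig import env
def ray(n,uv):
    m=env.camera_model(n);K=np.array([[m['fx'],0,m['cx']],[0,m['fy'],m['cy']],[0,0,1]])
    x=cv2.undistortPoints(np.array([[uv]],float),K,np.array(m['dist_coeffs']))[0,0]
    E=np.array(m['extrinsics']);R=E[:3,:3];c=-R.T@E[:3,3];d=R.T@np.array([*x,1]);return c,d/np.linalg.norm(d)
def onz(n,uv,z):
    c,d=ray(n,uv);return c+d*(z-c[2])/d[2]
def tri(a,b):
    (c1,d1),(c2,d2)=ray("scene",a),ray("top",b)
    s=np.linalg.lstsq(np.c_[d1,-d2],c2-c1,rcond=None)[0];p,q=c1+s[0]*d1,c2+s[1]*d2
    return (p+q)/2,np.linalg.norm(p-q)
def proj(n,P):
    m=env.camera_model(n);K=np.array([[m['fx'],0,m['cx']],[0,m['fy'],m['cy']],[0,0,1]]);E=np.array(m['extrinsics'])
    return cv2.projectPoints(np.atleast_2d(P).astype(float),cv2.Rodrigues(E[:3,:3])[0],E[:3,3],K,np.array(m['dist_coeffs']))[0][:,0]
E
python3 - <<'E'
from h import *
np.set_printoptions(precision=4,suppress=True)
s=cv2.imread("pics/scene0.png");t=cv2.imread("pics/top0.png")
def dark(im,u,v,r):
    g=cv2.cvtColor(im,6).astype(float)[v-r:v+r+1,u-r:u+r+1]
    w=np.clip(np.percentile(g,75)-12-g,0,None);yy,xx=np.mgrid[v-r:v+r+1,u-r:u+r+1]
    return np.array([(w*xx).sum(),(w*yy).sum()])/w.sum()
hs,ht=dark(s,232,149,3),dark(t,199,194,3); ss,st=dark(s,233,181,3),dark(t,220,213,3)
print("hole",hs,ht,tri(hs,ht)); print("screw",ss,st,tri(ss,st))
bl,br=[onz("scene",p,.088) for p in((219.9,187.0),(246.4,186.5))]
m=(bl+br)/2; print("balls",bl,br,np.linalg.norm(bl-br),m)
H=tri(hs,ht)[0]; y=(bl-br)/np.linalg.norm(bl-br); x=np.array([y[1],-y[0],0]); d=H-m
print("x axis az",np.degrees(np.arctan2(x[1],x[0])),"hole in hinge frame",d@x,d@y,d[2],"dist",np.linalg.norm(d),"ang",np.arctan2(d[2],d@x)-np.arctan2(12,130))
# top view balls on z=.088 for check
tb=[onz("top",(185+X/7-.43,180+Y/7-.43),.088) for X,Y in((205,325),(350,190))];print("topballs",tb,np.linalg.norm(tb[0]-tb[1]),(tb[0]+tb[1])/2)
# stand
for n,im,(u,v) in(("scene",s,(307,242)),("top",t,(314,211))):
    hsv=cv2.cvtColor(im,40);r=20
    M=cv2.inRange(hsv,(5,90,110),(20,255,255));Z=np.zeros_like(M);Z[v-r:v+r,u-r:u+r]=M[v-r:v+r,u-r:u+r]
    c=max(cv2.findContours(Z,0,2)[0],key=cv2.contourArea)
    P=np.array([onz(n,p,.05)[:2] for p in c[:,0].astype(float)],np.float32)
    print(n,"stand top rect",cv2.minAreaRect(P*1000))
print("pin grip top scene",onz("scene",(285+167/7-.4,215+42/7-.4),.14))
print("collar",onz("scene",(285+159/7-.4,215+118/7-.4),.093))
print("pin top topcam",onz("top",(298+(528-399)/7-.4,195+88/7-.4),.14))
# pot
print("pot base front",onz("scene",(328,227),0),"pot left/right",onz("scene",(299,205),0),onz("scene",(361,210),0))
E
```

```text
hole [232.3579 149.6082] [199.363  194.0137] (array([0.517 , 0.3012, 0.1768]), np.float64(7.680952058620707e-05))
screw [233.0543 181.3945] [220.364  213.4291] (array([0.4595, 0.238 , 0.1033]), np.float64(0.0004502930192773561))
balls [0.4175 0.2621 0.088 ] [0.4854 0.1983 0.088 ] 0.09323639624224454 [0.4514 0.2302 0.088 ]
x axis az 46.786974592300744 hole in hinge frame 0.09660484634200044 0.0008204366392879775 0.08883290675429578 dist 0.1312419703275519 ang 0.6514645162585478
topballs [array([0.4162, 0.2619, 0.088 ]), array([0.4859, 0.1894, 0.088 ])] 0.10061958391010056 [0.451  0.2256 0.088 ]
scene stand top rect ((481.1598815917969, -101.46119689941406), (58.89802551269531, 58.912147521972656), 5.571930885314941)
top stand top rect ((478.7425842285156, -98.87371826171875), (55.42490768432617, 58.61279296875), 0.38579341769218445)
pin grip top scene [ 0.4842 -0.1006  0.14  ]
collar [ 0.4804 -0.1014  0.093 ]
pin top topcam [ 0.4795 -0.0967  0.14  ]
pot base front [ 0.6092 -0.0818  0.    ] pot left/right [0.6152 0.0646 0.    ] [ 0.7552 -0.1098  0.    ]
```

Everything agrees. The balls are 93 mm apart (given 92). The hole is 131 mm from the hinge (given 130.6) and 0.8 mm off the midplane. The opening is about 0.65, and the pin is at (0.481, -0.1007).

```bash
cat > plan.py <<'E'
from h import *
from scipy.spatial.transform import Rotation as Ro
np.set_printoptions(precision=3,suppress=True)
AZ=np.radians(46.8);X=np.array([np.cos(AZ),np.sin(AZ),0]);Z=np.array([0,0,1.]);HG=np.array([.4514,.2302,.088])
def rot(th):  # tool z against the hole axis, tool y along bow x
    hz=np.cos(th)*Z-np.sin(th)*X; by=np.cos(th)*X+np.sin(th)*Z
    return Ro.from_matrix(np.c_[np.cross(by,-hz),by,-hz])
def bow(th,x,z): return HG+x*(np.cos(th)*X+np.sin(th)*Z)+z*(np.cos(th)*Z-np.sin(th)*X)
def cur():
    s=env.state();q=s['tool_rot'];return s,np.array(s['eef_pos']),Ro.from_quat(np.r_[q[1:],q[0]])
def plan(p,R,n,p0=None,R0=None):
    if p0 is None: s,p0,R0=cur();print("t",s['t'],"p",p0,"F",s['ft_force'],"j",s['joint_pos'],"g",s['grip_width'],s['grip_force'])
    w=(R0.inv()*R).as_rotvec()/n; M=sum(Ro.from_rotvec(k*w).as_matrix() for k in range(n))
    v=np.linalg.solve(M,R0.inv().apply(np.array(p)-p0)); print("n",n,"lin cm",v*100,"ang deg",np.degrees(w))
E
python3 -c "
from plan import *
plan([.481,-.1007,.20],rot(0),20)"
```

```text
t 0.1 p [0.291 0.581 0.214] F [ 0.212 -0.019  0.76 ] j [ 1.023  0.124  1.652 -0.     1.368 -0.083] g 0.9978540318567164 0.0
n 20 lin cm [-2.721 -2.277  0.07 ] ang deg [-0.006  0.     0.828]
```

>>> servo_tool(targets=[{"linear": [-2.72,-2.28,0],"angular": [0,0,0.83]},{"linear": [-2.72,-2.28,0],"angular": [0,0,0.83]},{"linear": [-2.72,-2.28,0],"angular": [0,0,0.83]},{"linear": [-2.72,-2.28,0],"angular": [0,0,0.83]},{"linear": [-2.72,-2.28,0],"angular": [0,0,0.83]},{"linear": [-2.72,-2.28,0],"angular": [0,0,0.83]},{"linear": [-2.72,-2.28,0],"angular": [0,0,0.83]},{"linear": [-2.72,-2.28,0],"angular": [0,0,0.83]},{"linear": [-2.72,-2.28,0],"angular": [0,0,0.83]},{"linear": [-2.72,-2.28,0],"angular": [0,0,0.83]}], hand=1)

```text
t: 0.93
eef_pos: [0.4106, 0.2454, 0.2142]
tool_rot: [-0.0, 0.3, 0.954, -0.0]
ft_force: [1.3, -0.3, -1.0]
grip_width: 0.998
grip_force: 0.0
```

>>> servo_tool(targets=[{"linear": [-2.72,-2.28,0],"angular": [0,0,0.83]},{"linear": [-2.72,-2.28,0],"angular": [0,0,0.83]},{"linear": [-2.72,-2.28,0],"angular": [0,0,0.83]},{"linear": [-2.72,-2.28,0],"angular": [0,0,0.83]},{"linear": [-2.72,-2.28,0],"angular": [0,0,0.83]},{"linear": [-2.72,-2.28,0],"angular": [0,0,0.83]},{"linear": [-2.72,-2.28,0],"angular": [0,0,0.83]},{"linear": [-2.72,-2.28,0],"angular": [0,0,0.83]},{"linear": [-2.72,-2.28,0],"angular": [0,0,0.83]},{"linear": [-2.72,-2.28,0],"angular": [0,0,0.83]}])

```text
t: 1.77
eef_pos: [0.4802, -0.1023, 0.2143]
tool_rot: [-0.0, 0.369, 0.929, 0.0]
ft_force: [-0.0, 0.1, 0.4]
grip_width: 0.999
grip_force: 0.0
```

>>> servo_tool(targets=[{"linear": [0,0,0],"angular": [0,0,0]},{"linear": [0,0,0],"angular": [0,0,0]},{"linear": [0,0,0],"angular": [0,0,0]}])

```text
t: 2.02
eef_pos: [0.4802, -0.1002, 0.2142]
tool_rot: [-0.001, 0.369, 0.93, 0.0]
ft_force: [0.3, 0.3, 0.3]
grip_width: 0.994
grip_force: 0.0
```

```bash
python3 -c "
from plan import *
plan([.481,-.1007,.104],rot(0),6)
im=env.get_image('scene')[:,:,::-1];cv2.imwrite('pics/s1.png',cv2.resize(im[170:280,240:380],None,fx=5,fy=5,interpolation=2))"
```

```text
t 2.0167 p [ 0.48  -0.1    0.214] F [0.328 0.306 0.279] j [-0.316 -0.237  1.997  0.     1.383 -1.131] g 0.994449214366491 0.0
n 6 lin cm [-0.016  0.003  1.836] ang deg [-0.001 -0.011 -0.009]
```

View pics/s1.png

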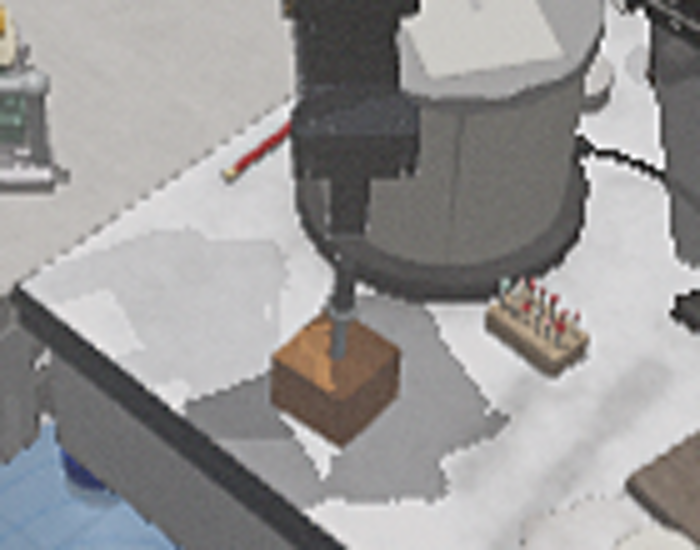

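The gripper, seen edge-on, hangs just above the pin at about crop (345,270), clear of the pot. Descending and gripping.

>>> servo_tool(targets=[{"linear": [-0.1,0,2.2],"angular": [0,0,0]},{"linear": [0,0,2.2],"angular": [0,0,0]},{"linear": [0,0,2.2],"angular": [0,0,0]},{"linear": [0,0,2.2],"angular": [0,0,0]},{"linear": [0,0,1.5],"angular": [0,0,0]},{"linear": [0,0,0.7],"angular": [0,0,0]},{"linear": [0,0,0],"angular": [0,0,0]},{"linear": [0,0,0],"angular": [0,0,0]}])

```text
t: 2.73
eef_pos: [0.4815, -0.1005, 0.105]
tool_rot: [0.0, 0.368, 0.93, 0.0]
ft_force: [0.6, 0.0, -0.5]
grip_width: 1.0
grip_force: 0.0
```

>>> servo_tool(targets=[{"linear": [0,0,0],"angular": [0,0,0]},{"linear": [0,0,0],"angular": [0,0,0]},{"linear": [0,0,0],"angular": [0,0,0]},{"linear": [0,0,0],"angular": [0,0,0]},{"linear": [0,0,0],"angular": [0,0,0]},{"linear": [0,0,0],"angular": [0,0,0]},{"linear": [0,0,0],"angular": [0,0,0]},{"linear": [0,0,0],"angular": [0,0,0]},{"linear": [0,0,0],"angular": [0,0,0]},{"linear": [0,0,0],"angular": [0,0,0]}], hand=-1)

```text
t: 3.57
eef_pos: [0.4813, -0.1013, 0.1046]
tool_rot: [-0.0, 0.368, 0.93, 0.0]
ft_force: [-0.7, 0.4, 0.4]
grip_width: 0.354
grip_force: 0.0
```

>>> servo_tool(targets=[{"linear": [0,0,0.3],"angular": [0,0,0]},{"linear": [0,0,0.2],"angular": [0,0,0]},{"linear": [0,0,0],"angular": [0,0,0]},{"linear": [0,0,0],"angular": [0,0,0]},{"linear": [0,0,0],"angular": [0,0,0]},{"linear": [0,0,0],"angular": [0,0,0]},{"linear": [0,0,0],"angular": [0,0,0]},{"linear": [0,0,0],"angular": [0,0,0]}])

```text
t: 4.23
eef_pos: [0.4812, -0.1006, 0.0992]
tool_rot: [-0.0, 0.368, 0.93, 0.001]
ft_force: [2.8, 4.4, -4.6]
grip_width: 0.142
grip_force: 29.9
```

```bash
python3 -c "
from plan import *
s,p,R=cur(); d=p[2]-.010; print('tip below tcp',d,s['grip_width'],s['grip_force'])
up=p+[0,0,.17]
plan(up,R,6)
th=.65
tgt=bow(th,.13,.012+d+.015); print('tip 15mm above mouth: tcp',tgt)
plan(tgt,rot(th),16,up,R)
"
```

```text
tip below tcp 0.08921010025784008 0.14154828902722535 29.909987363498658
t 4.2333 p [ 0.481 -0.101  0.099] F [ 2.777  4.442 -4.595] j [-0.316 -0.129  2.104  0.001  1.167 -1.133] g 0.14154828902722535 29.909987363498658
n 6 lin cm [ 0.003  0.002 -2.833] ang deg [0. 0. 0.]
tip 15mm above mouth: tcp [0.474 0.254 0.259]
n 16 lin cm [1.551 1.521 0.547] ang deg [-2.325 -0.003 -0.003]
```

Gripped: width 0.142 is 13.5 mm (grip is 14 mm), at 30 N. Now I lift and go to a standoff 60 mm above the mouth on the hole's axis.

>>> servo_tool(targets=[{"linear": [0,0,-1.0],"angular": [0,0,0]},{"linear": [0,0,-2.5],"angular": [0,0,0]},{"linear": [0,0,-3.0],"angular": [0,0,0]},{"linear": [0,0,-3.0],"angular": [0,0,0]},{"linear": [0,0,-3.0],"angular": [0,0,0]},{"linear": [0,0,-3.0],"angular": [0,0,0]},{"linear": [0,0,-1.5],"angular": [0,0,0]},{"linear": [0,0,0],"angular": [0,0,0]}])

```text
t: 4.9
eef_pos: [0.4831, -0.1029, 0.2754]
tool_rot: [0.005, 0.369, 0.93, -0.001]
ft_force: [1.0, 0.2, -0.7]
grip_width: 0.14
grip_force: 29.9
```

```bash
python3 -c "
from plan import *
plan(bow(.65,.13,.012+.0892+.06),rot(.65),18)
"
```

```text
t 4.9 p [ 0.483 -0.103  0.275] F [ 1.008  0.162 -0.707] j [-0.317 -0.267  1.919 -0.003  1.48  -1.133] g 0.14012433536655916 29.945612459050608
n 18 lin cm [1.396 1.258 0.276] ang deg [-2.064  0.029  0.007]
```

>>> servo_tool(targets=[{"linear": [1.4,1.26,0.28],"angular": [-2.06,0,0]},{"linear": [1.4,1.26,0.28],"angular": [-2.06,0,0]},{"linear": [1.4,1.26,0.28],"angular": [-2.06,0,0]},{"linear": [1.4,1.26,0.28],"angular": [-2.06,0,0]},{"linear": [1.4,1.26,0.28],"angular": [-2.06,0,0]},{"linear": [1.4,1.26,0.28],"angular": [-2.06,0,0]},{"linear": [1.4,1.26,0.28],"angular": [-2.06,0,0]},{"linear": [1.4,1.26,0.28],"angular": [-2.06,0,0]},{"linear": [1.4,1.26,0.28],"angular": [-2.06,0,0]}])

```text
t: 5.65
eef_pos: [0.4675, 0.0692, 0.2588]
tool_rot: [0.058, 0.364, 0.918, 0.149]
ft_force: [-0.2, -0.1, -1.7]
grip_width: 0.14
grip_force: 29.9
```

>>> servo_tool(targets=[{"linear": [1.4,1.26,0.28],"angular": [-2.06,0,0]},{"linear": [1.4,1.26,0.28],"angular": [-2.06,0,0]},{"linear": [1.4,1.26,0.28],"angular": [-2.06,0,0]},{"linear": [1.4,1.26,0.28],"angular": [-2.06,0,0]},{"linear": [1.4,1.26,0.28],"angular": [-2.06,0,0]},{"linear": [1.4,1.26,0.28],"angular": [-2.06,0,0]},{"linear": [1.4,1.26,0.28],"angular": [-2.06,0,0]},{"linear": [1.4,1.26,0.28],"angular": [-2.06,0,0]},{"linear": [1.4,1.26,0.28],"angular": [-2.06,0,0]},{"linear": [0,0,0],"angular": [0,0,0]}])

```text
t: 6.48
eef_pos: [0.4519, 0.238, 0.2873]
tool_rot: [0.116, 0.348, 0.882, 0.295]
ft_force: [0.4, 0.6, -0.5]
grip_width: 0.138
grip_force: 29.9
```

>>> servo_tool(targets=[{"linear": [0,0,0],"angular": [0,0,0]},{"linear": [0,0,0],"angular": [0,0,0]},{"linear": [0,0,0],"angular": [0,0,0]}])

```text
t: 6.73
eef_pos: [0.4536, 0.2362, 0.2886]
tool_rot: [0.117, 0.35, 0.882, 0.295]
ft_force: [-1.0, 0.2, -0.5]
grip_width: 0.139
grip_force: 29.9
```

```bash
python3 -c "
from plan import *
plan(bow(.65,.13,.012+.0892+.02),rot(.65),4)
s,p,R=cur();tip=p+R.apply([0,0,.0892]);H=bow(.65,.13,.012)
np.set_printoptions(precision=1)
for n in('scene','top'):print(n,'tip,collar,hole,hole+20mm px',proj(n,[tip,p+R.apply([0,0,.0092]),H,bow(.65,.13,.032)]).ravel())
im=env.get_image('scene')[:,:,::-1];tp=env.get_image('top')[:,:,::-1]
a=cv2.resize(im[100:200,195:275],None,fx=5,fy=5,interpolation=2);b=cv2.resize(tp[160:240,170:250],None,fx=4,fy=4,interpolation=2)
b=cv2.copyMakeBorder(b,0,a.shape[0]-b.shape[0],0,0,0);cv2.imwrite('pics/s2.png',np.hstack([a,b]))"
```

```text
t 6.7333 p [0.454 0.236 0.289] F [-0.995  0.188 -0.478] j [ 0.161 -0.625  2.238  0.44   1.035 -0.786] g 0.13943491207968897 29.94782051035145
n 4 lin cm [-0.061  0.099  0.873] ang deg [-0.067  0.013 -0.017]
scene tip,collar,hole,hole+20mm px [230.3 147.  227.8 140.5 232.6 149.8 232.  148.4]
top tip,collar,hole,hole+20mm px [204.9 200.1 212.7 207.7 199.7 194.  201.4 195.7]
```

View pics/s2.png

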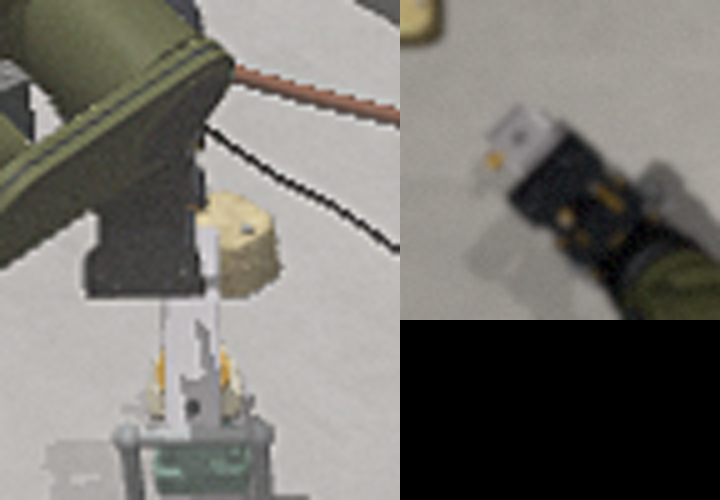

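The pin hangs hidden behind the gripper. The hole still shows in the top view at (199.6,193.6), which matches the model. I'll approach to 20 mm above the mouth, then continue axially while watching the force.

>>> servo_tool(targets=[{"linear": [-0.06,0.1,0.9],"angular": [0,0,0]},{"linear": [-0.06,0.1,0.9],"angular": [0,0,0]},{"linear": [-0.06,0.1,0.9],"angular": [0,0,0]},{"linear": [-0.06,0.1,0.9],"angular": [-0.3,0,0]},{"linear": [0,0,0],"angular": [0,0,0]},{"linear": [0,0,0],"angular": [0,0,0]},{"linear": [0,0,0],"angular": [0,0,0]}])

```text
t: 7.42
eef_pos: [0.4723, 0.2537, 0.263]
tool_rot: [0.118, 0.349, 0.881, 0.298]
ft_force: [-0.5, 0.1, -1.0]
grip_width: 0.142
grip_force: 29.9
```

```bash
cat > w.py <<'E'
from plan import *
import sys
d,th=float(sys.argv[1])/1000,float(sys.argv[2])  # tip wanted d mm above mouth
L=.0892; s,p,R=cur(); tip=p+R.apply([0,0,L])-bow(th,.13,.012); B=np.c_[bow(th,1,0)-HG,np.cross(Z,X),bow(th,0,1)-HG]
print("tip rel mouth, bow axes mm",B.T@tip*1000,"tilt err",np.degrees((R.inv()*rot(th)).as_rotvec()),"F tool",R.inv().apply(s['ft_force']))
plan(bow(th,.13,.012+L+d),rot(th),1)
E
python3 w.py 2 .65
```

```text
tip rel mouth, bow axes mm [ 1.111  0.877 19.092] tilt err [ 0.119 -0.002 -0.022] F tool [ 0.476 -0.828  0.686]
t 7.4167 p [0.472 0.254 0.263] F [-0.513  0.15  -1.047] j [ 0.196 -0.547  2.236  0.45   0.947 -0.791] g 0.1424071244348356 29.94810589887493
n 1 lin cm [-0.087 -0.096  1.709] ang deg [ 0.119 -0.002 -0.022]
```

>>> servo_tool(targets=[{"linear": [-0.05,-0.1,0.7],"angular": [0,0,0]},{"linear": [0,0,0.5],"angular": [0,0,0]},{"linear": [0,0,0.3],"angular": [0,0,0]},{"linear": [0,0,0.2],"angular": [0,0,0]},{"linear": [0,0,0],"angular": [0,0,0]},{"linear": [0,0,0],"angular": [0,0,0]}])

```text
t: 7.92
eef_pos: [0.4791, 0.2602, 0.2489]
tool_rot: [0.118, 0.349, 0.881, 0.298]
ft_force: [0.0, 0.2, -0.8]
grip_width: 0.143
grip_force: 29.9
```

>>> servo_tool(targets=[{"linear": [0,0,0.15],"angular": [0,0,0]},{"linear": [0,0,0.15],"angular": [0,0,0]},{"linear": [0,0,0.15],"angular": [0,0,0]},{"linear": [0,0,0],"angular": [0,0,0]}])

```text
t: 8.25
eef_pos: [0.481, 0.2622, 0.2452]
tool_rot: [0.118, 0.349, 0.881, 0.298]
ft_force: [-0.4, 0.2, -0.8]
grip_width: 0.144
grip_force: 29.9
```

```bash
python3 w.py -8 .65
```

```text
tip rel mouth, bow axes mm [-0.021  0.304 -2.448] tilt err [ 0.117  0.008 -0.027] F tool [ 0.45  -0.552  0.531]
t 8.25 p [0.481 0.262 0.245] F [-0.408  0.224 -0.756] j [ 0.214 -0.504  2.239  0.455  0.898 -0.796] g 0.1436691738538028 29.947926503009512
n 1 lin cm [-0.032  0.019  0.555] ang deg [ 0.117  0.008 -0.027]
```

>>> servo_tool(targets=[{"linear": [0,0,0.15],"angular": [0,0,0]},{"linear": [0,0,0.15],"angular": [0,0,0]},{"linear": [0,0,0.15],"angular": [0,0,0]},{"linear": [0,0,0.15],"angular": [0,0,0]},{"linear": [0,0,0],"angular": [0,0,0]}])

```text
t: 8.67
eef_pos: [0.4834, 0.2649, 0.2403]
tool_rot: [0.118, 0.349, 0.881, 0.298]
ft_force: [0.1, -0.1, -0.8]
grip_width: 0.143
grip_force: 29.9
```

```bash
python3 w.py -16 .65
```

```text
tip rel mouth, bow axes mm [-0.087  0.378 -8.553] tilt err [ 0.108 -0.001 -0.031] F tool [-0.115 -0.492  0.619]
t 8.6667 p [0.483 0.265 0.24 ] F [ 0.073 -0.09  -0.791] j [ 0.219 -0.49   2.238  0.457  0.884 -0.797] g 0.14316778534219846 29.947795834377757
n 1 lin cm [-0.038  0.024  0.745] ang deg [ 0.108 -0.001 -0.031]
```

>>> servo_tool(targets=[{"linear": [0,0,0.2],"angular": [0,0,0]},{"linear": [0,0,0.2],"angular": [0,0,0]},{"linear": [0,0,0.2],"angular": [0,0,0]},{"linear": [0,0,0.2],"angular": [0,0,0]},{"linear": [0,0,0.2],"angular": [0,0,0]},{"linear": [0,0,0],"angular": [0,0,0]}])

```text
t: 9.17
eef_pos: [0.4876, 0.2693, 0.2322]
tool_rot: [0.118, 0.349, 0.881, 0.298]
ft_force: [-0.0, -0.4, -0.6]
grip_width: 0.137
grip_force: 29.9
```

```bash
python3 w.py -60 .65
```

```text
tip rel mouth, bow axes mm [ -0.189   0.405 -18.685] tilt err [ 0.096 -0.007 -0.033] F tool [-0.246 -0.605  0.254]
t 9.1667 p [0.488 0.269 0.232] F [-0.045 -0.406 -0.569] j [ 0.228 -0.468  2.238  0.46   0.862 -0.799] g 0.13671709839937626 29.948049608719884
n 1 lin cm [-0.04   0.027  4.132] ang deg [ 0.096 -0.007 -0.033]
```

>>> servo_tool(targets=[{"linear": [0,0,0.5],"angular": [0,0,0]},{"linear": [0,0,0.5],"angular": [0,0,0]},{"linear": [0,0,0.5],"angular": [0,0,0]},{"linear": [0,0,0.5],"angular": [0,0,0]},{"linear": [0,0,0],"angular": [0,0,0]}])

```text
t: 9.58
eef_pos: [0.4957, 0.2783, 0.2152]
tool_rot: [0.117, 0.349, 0.881, 0.297]
ft_force: [1.0, -0.2, -0.8]
grip_width: 0.139
grip_force: 29.9
```

>>> servo_tool(targets=[{"linear": [0,0,0.5],"angular": [0,0,0]},{"linear": [0,0,0.5],"angular": [0,0,0]},{"linear": [0,0,0.5],"angular": [0,0,0]},{"linear": [0,0,0.5],"angular": [0,0,0]},{"linear": [0,0,0],"angular": [0,0,0]}])

```text
t: 10.0
eef_pos: [0.504, 0.2871, 0.1995]
tool_rot: [0.117, 0.349, 0.881, 0.297]
ft_force: [-0.1, 0.0, -0.8]
grip_width: 0.136
grip_force: 29.9
```

```bash
python3 w.py -80 .65; python3 -c "
from plan import *
im=env.get_image('scene')[:,:,::-1];tp=env.get_image('top')[:,:,::-1]
a=cv2.resize(im[100:200,195:275],None,fx=5,fy=5,interpolation=2);b=cv2.resize(tp[160:240,170:250],None,fx=4,fy=4,interpolation=2)
b=cv2.copyMakeBorder(b,0,a.shape[0]-b.shape[0],0,0,0);cv2.imwrite('pics/s3.png',np.hstack([a,b]))"
```

```text
tip rel mouth, bow axes mm [ -0.729   0.65  -59.326] tilt err [ 0.04  -0.039 -0.044] F tool [ 0.088 -0.492  0.569]
t 10.0 p [0.504 0.287 0.2  ] F [-0.097  0.027 -0.75 ] j [ 0.261 -0.376  2.23   0.476  0.772 -0.812] g 0.13592988697957223 29.94788279029308
n 1 lin cm [-0.06   0.078  2.067] ang deg [ 0.04  -0.039 -0.044]
```

View pics/s3.png

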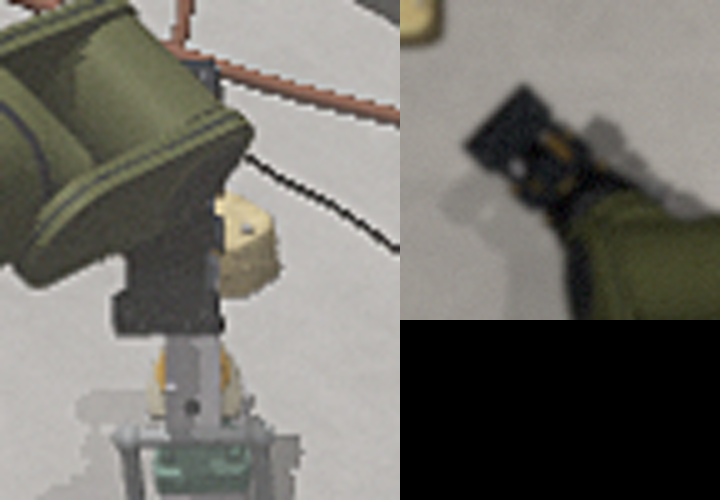

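The gripper now covers the block, and the bow is still open. No force, so the shaft is in the hole. Continuing to collar contact.

>>> servo_tool(targets=[{"linear": [-0.02,0.05,0.4],"angular": [0,0,0]},{"linear": [0,0,0.4],"angular": [0,0,0]},{"linear": [0,0,0.4],"angular": [0,0,0]},{"linear": [0,0,0.2],"angular": [0,0,0]},{"linear": [0,0,0.2],"angular": [0,0,0]},{"linear": [0,0,0],"angular": [0,0,0]}])

```text
t: 10.6
eef_pos: [0.5113, 0.2943, 0.188]
tool_rot: [0.118, 0.349, 0.881, 0.298]
ft_force: [-0.0, 1.4, -2.0]
grip_width: 0.139
grip_force: 29.9
```

>>> servo_tool(targets=[{"linear": [0,0,0.1],"angular": [0,0,0]},{"linear": [0,0,0.1],"angular": [0,0,0]},{"linear": [0,0,0],"angular": [0,0,0]}])

```text
t: 10.85
eef_pos: [0.5121, 0.2951, 0.1869]
tool_rot: [0.118, 0.349, 0.881, 0.298]
ft_force: [-1.4, 1.7, -1.8]
grip_width: 0.141
grip_force: 29.9
```

```bash
python3 w.py -80 .65
```

```text
tip rel mouth, bow axes mm [  0.806   0.191 -76.311] tilt err [ 0.13  -0.001 -0.03 ] F tool [ 2.155 -0.857  1.609]
t 10.85 p [0.512 0.295 0.187] F [-1.368  1.692 -1.798] j [ 0.275 -0.334  2.222  0.486  0.735 -0.819] g 0.14054156697934042 29.948595199894044
n 1 lin cm [-0.019 -0.061  0.369] ang deg [ 0.13  -0.001 -0.03 ]
```

>>> servo_tool(targets=[{"linear": [0.05,0,0.1],"angular": [0,0,0]},{"linear": [0,0,0.1],"angular": [0,0,0]},{"linear": [0,0,0],"angular": [0,0,0]}])

```text
t: 11.1
eef_pos: [0.5129, 0.2962, 0.1854]
tool_rot: [0.118, 0.349, 0.881, 0.298]
ft_force: [-0.5, 0.0, -1.9]
grip_width: 0.141
grip_force: 29.9
```

>>> servo_tool(targets=[{"linear": [0,0,0.1],"angular": [0,0,0]},{"linear": [0,0,0.1],"angular": [0,0,0]},{"linear": [0,0,0],"angular": [0,0,0]}])

```text
t: 11.35
eef_pos: [0.5137, 0.2972, 0.184]
tool_rot: [0.118, 0.349, 0.881, 0.298]
ft_force: [-2.1, -1.0, 0.7]
grip_width: 0.14
grip_force: 30.0
```

```bash
python3 w.py -80 .65
```

```text
tip rel mouth, bow axes mm [  1.102   0.414 -80.107] tilt err [ 0.147  0.025 -0.016] F tool [ 0.822 -1.353 -1.856]
t 11.35 p [0.514 0.297 0.184] F [-2.107 -1.041  0.653] j [ 0.279 -0.325  2.22   0.487  0.726 -0.82 ] g 0.14031529246299557 29.955184970203845
n 1 lin cm [-0.045 -0.087 -0.011] ang deg [ 0.147  0.025 -0.016]
```

>>> servo_tool(targets=[{"linear": [0,-0.05,0.05],"angular": [0,0,0]},{"linear": [0,0,0.05],"angular": [0,0,0]},{"linear": [0,0,0],"angular": [0,0,0]}])

```text
t: 11.6
eef_pos: [0.514, 0.2975, 0.1834]
tool_rot: [0.118, 0.349, 0.88, 0.298]
ft_force: [-3.2, -0.9, 3.5]
grip_width: 0.142
grip_force: 30.0
```

```bash
python3 w.py -80 .65
```

```text
tip rel mouth, bow axes mm [  1.191   0.391 -80.881] tilt err [ 0.2    0.034 -0.02 ] F tool [ 1.711 -0.074 -4.503]
t 11.6 p [0.514 0.297 0.183] F [-3.163 -0.864  3.53 ] j [ 0.279 -0.323  2.221  0.489  0.723 -0.821] g 0.1415228122397625 29.956026009604102
n 1 lin cm [-0.044 -0.088 -0.088] ang deg [ 0.2    0.034 -0.02 ]
```

The collar is home: about 5 N along the axis at exactly 80 mm depth. Now I lower the bow along the hinge arc.

>>> servo_tool(targets=[{"linear": [0,0.05,0.36],"angular": [1.5,0,0]},{"linear": [0,0.05,0.35],"angular": [1.5,0,0]},{"linear": [0,0.05,0.34],"angular": [1.5,0,0]},{"linear": [0,0.05,0.34],"angular": [1.5,0,0]}])

```text
t: 11.93
eef_pos: [0.5205, 0.3045, 0.173]
tool_rot: [0.1, 0.355, 0.895, 0.251]
ft_force: [-3.6, -0.5, 3.6]
grip_width: 0.142
grip_force: 30.0
```

```bash
python3 w.py -80 .545
```

```text
tip rel mouth, bow axes mm [  1.001   0.436 -81.12 ] tilt err [ 0.119  0.028 -0.021] F tool [ 2.264 -0.54  -4.589]
t 11.9333 p [0.52  0.304 0.173] F [-3.601 -0.524  3.638] j [ 0.319 -0.245  2.147  0.36   0.781 -0.696] g 0.14229086309422564 29.959302481584018
n 1 lin cm [-0.048 -0.081 -0.112] ang deg [ 0.119  0.028 -0.021]
```

>>> servo_tool(targets=[{"linear": [0,0.05,0.34],"angular": [1.5,0,0]},{"linear": [0,0.05,0.34],"angular": [1.5,0,0]},{"linear": [0,0.05,0.34],"angular": [1.5,0,0]},{"linear": [0,0.05,0.34],"angular": [1.5,0,0]},{"linear": [0,0.05,0.34],"angular": [1.5,0,0]},{"linear": [0,0.05,0.34],"angular": [1.5,0,0]},{"linear": [0,0.05,0.34],"angular": [1.5,0,0]},{"linear": [0,0.05,0.34],"angular": [1.5,0,0]}])

```text
t: 12.6
eef_pos: [0.5311, 0.3159, 0.1498]
tool_rot: [0.062, 0.363, 0.917, 0.156]
ft_force: [-3.8, -1.0, 4.7]
grip_width: 0.138
grip_force: 30.0
```

```bash
python3 w.py -80 .336
```

```text
tip rel mouth, bow axes mm [  0.911   0.559 -81.426] tilt err [ 0.013  0.006 -0.034] F tool [ 2.082 -1.526 -5.519]
t 12.6 p [0.531 0.316 0.15 ] F [-3.751 -0.95   4.707] j [ 0.384 -0.086  2.004  0.174  0.924 -0.516] g 0.1378605766758334 29.958757855747535
n 1 lin cm [-0.057 -0.089 -0.143] ang deg [ 0.013  0.006 -0.034]
```

>>> servo_tool(targets=[{"linear": [0,0.05,0.34],"angular": [1.5,0,0]},{"linear": [0,0.05,0.34],"angular": [1.5,0,0]},{"linear": [0,0.05,0.34],"angular": [1.5,0,0]},{"linear": [0,0.05,0.34],"angular": [1.5,0,0]},{"linear": [0,0.05,0.34],"angular": [1.5,0,0]},{"linear": [0,0.05,0.34],"angular": [1.5,0,0]},{"linear": [0,0.05,0.34],"angular": [1.5,0,0]},{"linear": [0,0.05,0.34],"angular": [1.5,0,0]},{"linear": [0,0.05,0.34],"angular": [1.5,0,0]},{"linear": [0,0.05,0.34],"angular": [1.5,0,0]}])

```text
t: 13.43
eef_pos: [0.5393, 0.3247, 0.1176]
tool_rot: [0.014, 0.368, 0.929, 0.034]
ft_force: [-3.8, 0.7, 4.0]
grip_width: 0.144
grip_force: 30.0
```

```bash
python3 w.py -80 .074
```

```text
tip rel mouth, bow axes mm [  0.93    0.624 -81.265] tilt err [-0.008 -0.008 -0.035] F tool [ 3.215 -1.788 -4.099]
t 13.4333 p [0.539 0.325 0.118] F [-3.771  0.682  3.956] j [ 0.444  0.114  1.831  0.03   1.128 -0.384] g 0.14396374178212934 29.959115403944452
n 1 lin cm [-0.061 -0.094 -0.127] ang deg [-0.008 -0.008 -0.035]
```

>>> servo_tool(targets=[{"linear": [0,0.05,0.32],"angular": [1.4,0,0]},{"linear": [0,0.05,0.32],"angular": [1.4,0,0]},{"linear": [0,0.05,0.32],"angular": [1.4,0,0]},{"linear": [0,0,0],"angular": [0,0,0]}])

```text
t: 13.77
eef_pos: [0.5408, 0.3262, 0.1089]
tool_rot: [-0.0, 0.368, 0.93, -0.0]
ft_force: [-5.9, -0.7, 9.1]
grip_width: 0.142
grip_force: 30.0
```

```bash
python3 w.py -80 0
```

```text
tip rel mouth, bow axes mm [  1.17    0.559 -80.343] tilt err [-0.018 -0.008 -0.006] F tool [ 3.822 -4.505 -9.089]
t 13.7667 p [0.541 0.326 0.109] F [-5.867 -0.666  9.091] j [ 0.458  0.17   1.783  0.     1.189 -0.359] g 0.14206962620099817 29.99682702793507
n 1 lin cm [-0.055 -0.12  -0.034] ang deg [-0.018 -0.008 -0.006]
```

>>> servo_tool(targets=[{"linear": [0,0,0.1],"angular": [0,0,0]},{"linear": [0,0,0.1],"angular": [0,0,0]},{"linear": [0,0,0],"angular": [0,0,0]}])

```text
t: 14.02
eef_pos: [0.5409, 0.3262, 0.1088]
tool_rot: [0.0, 0.368, 0.93, 0.001]
ft_force: [-8.0, -1.3, 14.8]
grip_width: 0.142
grip_force: 30.0
```

```bash
python3 w.py -80 0
```

```text
tip rel mouth, bow axes mm [  1.422   0.506 -80.401] tilt err [ 0.105  0.002 -0.022] F tool [  4.953  -6.404 -14.798]
t 14.0167 p [0.541 0.326 0.109] F [-8.013 -1.294 14.786] j [ 0.457  0.169  1.785  0.001  1.186 -0.359] g 0.1424772051902396 30.002851241224562
n 1 lin cm [-0.051 -0.126 -0.04 ] ang deg [ 0.105  0.002 -0.022]
```

The bow is on its stop, since the force rose to 15 N with no movement. I press a bit more, relieve the side load, and release.

>>> servo_tool(targets=[{"linear": [0.05,-0.1,0.15],"angular": [0,0,0]},{"linear": [0,0,0.1],"angular": [0,0,0]},{"linear": [0,0,0],"angular": [0,0,0]},{"linear": [0,0,0],"angular": [0,0,0]}])

```text
t: 14.35
eef_pos: [0.5408, 0.3262, 0.1086]
tool_rot: [0.001, 0.368, 0.93, 0.002]
ft_force: [-9.5, -1.5, 20.5]
grip_width: 0.14
grip_force: 30.0
```

>>> servo_tool(targets=[{"linear": [0.03,-0.05,-0.25],"angular": [0,0,0]},{"linear": [0,0,-0.1],"angular": [0,0,0]},{"linear": [0,0,0],"angular": [0,0,0]},{"linear": [0,0,0],"angular": [0,0,0]}])

```text
t: 14.68
eef_pos: [0.5406, 0.3261, 0.1089]
tool_rot: [0.002, 0.368, 0.93, 0.002]
ft_force: [-0.6, 1.3, 8.2]
grip_width: 0.144
grip_force: 30.0
```

```bash
python3 w.py -80 0
```

```text
tip rel mouth, bow axes mm [  1.48    0.532 -80.334] tilt err [ 0.338  0.087 -0.033] F tool [ 1.279  0.607 -8.201]
t 14.6833 p [0.541 0.326 0.109] F [-0.558  1.292  8.202] j [ 0.458  0.165  1.789  0.001  1.182 -0.359] g 0.144379900750035 29.98764682761248
n 1 lin cm [-0.067 -0.095 -0.034] ang deg [ 0.338  0.087 -0.033]
```

Side load is gone and a light 8 N still holds it down. Releasing.

>>> servo_tool(targets=[{"linear": [0,0,0],"angular": [0,0,0]},{"linear": [0,0,0],"angular": [0,0,0]},{"linear": [0,0,0],"angular": [0,0,0]},{"linear": [0,0,0],"angular": [0,0,0]},{"linear": [0,0,0],"angular": [0,0,0]},{"linear": [0,0,0],"angular": [0,0,0]},{"linear": [0,0,0],"angular": [0,0,0]},{"linear": [0,0,0],"angular": [0,0,0]}], hand=0)

```text
t: 15.35
eef_pos: [0.5391, 0.3254, 0.1072]
tool_rot: [0.001, 0.368, 0.93, 0.001]
ft_force: [1.2, 1.0, -0.7]
grip_width: 0.502
grip_force: 0.0
```

>>> servo_tool(targets=[{"linear": [0,0,-0.5],"angular": [0,0,0]},{"linear": [0,0,-1],"angular": [0,0,0]},{"linear": [0,0,-2],"angular": [0,0,0]},{"linear": [0,0,-2],"angular": [0,0,0]},{"linear": [0,0,-3],"angular": [0,0,0]},{"linear": [0,0,-3],"angular": [0,0,0]}])

```text
t: 15.85
eef_pos: [0.5385, 0.3251, 0.2239]
tool_rot: [0.0, 0.368, 0.93, 0.001]
ft_force: [-0.3, -0.6, 0.4]
grip_width: 0.497
grip_force: 0.0
```

>>> servo_tool(targets=[{"linear": [0,-3,-1],"angular": [0,0,0]},{"linear": [0,-3,-1],"angular": [0,0,0]},{"linear": [0,-3,-1],"angular": [0,0,0]},{"linear": [0,-3,-1],"angular": [0,0,0]},{"linear": [0,-3,0],"angular": [0,0,0]},{"linear": [0,0,0],"angular": [0,0,0]}])

```text
t: 16.35
eef_pos: [0.434, 0.2137, 0.2641]
tool_rot: [0.002, 0.369, 0.929, 0.002]
ft_force: [0.3, 0.8, -0.8]
grip_width: 0.495
grip_force: 0.0
```

```bash
python3 -c "
from plan import *
print(env.state()['t'],env.state()['ft_force'])
np.set_printoptions(precision=1)
for n in('scene','top'):print(n,'mouth, grip top px',proj(n,[bow(0,.13,.012),bow(0,.13,.062)]).ravel())
im=env.get_image('scene')[:,:,::-1];tp=env.get_image('top')[:,:,::-1]
a=cv2.resize(im[110:220,195:275],None,fx=5,fy=5,interpolation=2);b=cv2.resize(tp[160:240,170:250],None,fx=5,fy=5,interpolation=2)
b=cv2.copyMakeBorder(b,0,a.shape[0]-b.shape[0],0,0,0);cv2.imwrite('pics/s4.png',np.hstack([a,b]))"
```

```text
16.35 [ 0.304  0.753 -0.84 ]
scene mouth, grip top px [234.7 160.5 233.7 149.7]
top mouth, grip top px [196.6 190.9 194.  188.5]
```

View pics/s4.png

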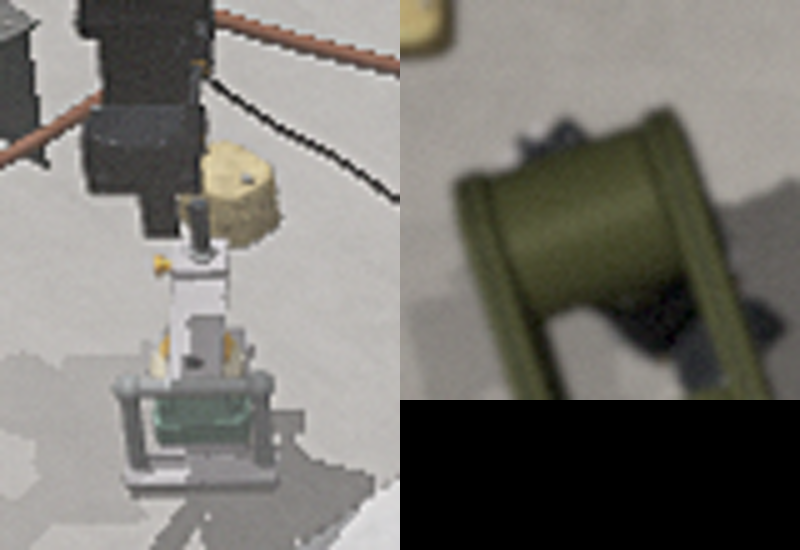

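The pin stands in the closed bow. Its collar shows at (235.4,160.6) and its top at (235,150.5), against (234.7,160.5) and (233.7,149.7) predicted for fully home and closed. The gripper is clear, so I hand in.

```bash
python3 -c "
from rig import env
print(env.hand_in())"
```

```text
the job is handed in; nothing more can be done
None
```

The guide pin is in the bow hole with its collar on the bow, the bow is closed on its stop, and the gripper has let go and moved clear; I handed the job in at about 16.5 s.

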